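Open the push-and-turn cleaner bottle in its holder on the printer cart

ROBOT

A 6-joint arm with a two-finger parallel gripper is mounted at the origin on the work surface. World frame = base frame: x ahead of the robot, y to its left, z up, the work surface at z = 0. Lengths are in m, angles in rad, forces in N, time in s.
With the tool pointing down it reaches from about 0.375 to 0.9 m from the base axis. Payload 3.1 kg.
Tool frame: the origin (TCP) lies at the centre of the arm's flange, where the gripper is bolted on; the fingertips stand 173 mm ahead of it and the grasp point (between the pads) lies 155 mm ahead of it (tip_extent is the distance from the TCP to the fingertips, in m); z points along the fingers, y is the direction in which the jaws open and shut (so a half turn about z gives the same grasp; the last joint's range is limited). The gripper opens to 85 mm and grips with 20 to 120 N. Pads are 22 mm wide; open, the fingers measure 114 mm over their backs; the gripper's body (76 mm by 85 mm) begins 54 mm behind the grasp point. The pads swing forward as they close: fully open they stand 13 mm farther back than shut.
Start: joints at [-1.44, 0.527, 1.433, -0, 1.181, -0.178], TCP at [0.19, -0.595, 0.405] pointing down, gripper open.
Joint ranges: [-3.08, 3.08], [-0.75, 2.2], [0.22, 2.44], [-1.43, 4.57], [0, 2.65], [-2.85, 2.85]. Speed limits (rad/s): [2.79, 2.79, 3.14, 3.14, 3.14, 3.14].

INTERFACE

Orientations are given as a unit quaternion [x, y, z, w].
In Python, from station import sense, snapshot, sign_off, tip_extent gives the robot as it stands. The module is installed in compiled form; this text tells all that it offers.
- The arm moves only by the tool servo_tool, never from a script. Its argument "rows" is a list of rows, each a list of 3 entries, a list of its own where there are three numbers: the shift along the tool's x, y, z in mm, then the turn about the tool's z in degrees, then the opening, from -1 (shut) to 1 (fully open), so that 0 is half open. A call has 1 to 8 rows; each row is the pose to reach, as a shift and turn from the pose measured when the call began, along the tool's axes at that moment; what a row does not reach only later rows make up. A row lasts 1/10 s, in which the tool goes at most 50 mm and 8.59 degrees, less where a joint would pass 70% of its speed; a pose out of reach is approached as far as the arm can. A call with a gripper value outside its range is refused whole. The fingers move at their own pace and stop on an object; "force" is the grip in N (left out, the last holds). Time passes only in rows, so rows that repeat a pose let the fingers close. It gives the time, the measured TCP pose, the force and the opening at its end, in the units of the state.
- sense(): the state, without advancing time (a new reading comes with each control period).
- snapshot(name): name is "side" or "top" or "wrist"; returns a dict with "image" (480x640x3 uint8, blue, green, red), "z_map" (480x640 float32, m along the optical axis (not along the pixel's ray), 0 where there is no reading), "vertical_fov" (degrees; the focal length in pixels is half the picture's height over the tangent of half this angle, whatever the lens; pixels are square), "cx", "cy" (the principal point, pixels), "k1" (the pictures are not rectified: a ray, as slopes to the right and down, at radius r is drawn at 1 + k1 r^2 times it, then the intrinsics apply), "cam_to_world" (4x4, takes a point from camera to world coordinates). Camera axes: x right, y down, z forward; pixel columns grow to the right and rows downward; lengths in m; the calibration is good to about 2 mm. A picture is of the moment at which its call begins.
- sign_off(): hands the job in, once; it reports no verdict.
The state is a dict: "t": time; "q": joint angles; "qd": joint speeds; "tau": joint torques, N m; "tcp_pos": TCP position; "tool_rot": TCP orientation; "force": force on the tool from outside, world axes, zero at the start; "ft_torque": the same for the moment, N m; "finger_gap": opening from 0.0 (shut) to 1.0 (fully open).
Only numpy, scipy, OpenCV 4.12 (cv2) and the standard library are available. Lean on these libraries where they do the work, as an engineer would, in place of code of your own. Each camera call takes 0.05 s, during which the arm holds its last target. There are 200 camera calls.

TASK

Stand the white print-head cleaner bottle, cap up, fully down in the square pocket of the orange holder, keeping it upright on the way. Then press its red push-and-turn safety cap down, twist it about a quarter turn counter-clockwise (seen from above) while pressed, without forcing it, and lift it straight off, leaving the bottle standing in the pocket. Finish while still holding the cap level and still, about 6 cm above its closed position, directly above the bottle and touching nothing but the gripper; do not disturb the stapler, pen cup, cartridge, acrylic block or marble dish.

Things in the scene. Friction and masses are not known exactly. Their poses are not given: they have to be found in the camera images.
- bottle: Loose white square plastic bottle with a blue band, about 0.3 kg. Body 56 x 56 mm, 62 mm tall, starts upright on the cart top (z = 0); its round neck is hidden in the cap. Origin: centre of the underside; z up, x and y square to the sides. With the closed cap the whole is 131 mm tall and may be carried by the cap.
- cap: Loose red ribbed cap, 40 g, closed on the bottle at the start. Skirt 53 mm across, 36 mm tall, with a grip bar on top. Origin: centre of the skirt's lower edge, z up, x along the bar; closed, it lies 71 mm above the bottle's underside on its axis, cap x = bottle x. Unpressed it turns only a few degrees and cannot be pulled off: it hangs on two hidden lugs, pushed up by a spring.
- cap_bar (a point): Centre of the top of the cap's grip bar, 60 mm above the cap's origin. The bar is 44 mm long (cap x), 14 mm wide (cap y) and 24 mm tall above the skirt's flat top. Spring: 4 N at rest, 8 N pressed 5 mm, 10.5 N pressed 8 mm. Pressed 5.5 to 8 mm (8 mm is a hard bottom) the cap turns counter-clockwise from above, never clockwise, with little torque (0.2 Nm).
- neck_top (a point): Centre of the top of the bottle's neck (28 mm across), inside the cap, 94 mm above the bottle's underside. Keep the cap pressed for the first 55 degrees of turning; between 62 and 118 degrees from closed it is free and lifts straight off (80 to 95 is best); a stop comes at about 122. Once raised 36 mm above its closed height it is clear of neck and spring liner.
- holder: Fixed orange plastic holder: base plate 120 x 120 x 4 mm; in its middle a square pocket 61 x 61 mm inside (2.5 mm clearance each side of the bottle), walls 26 mm above the cart top, flared lip to 39 mm. It keeps the bottle from turning; any of the four quarter turns fits. Origin: centre of the underside on the cart top; x and y square to the pocket.
- holder_floor (a point): Centre of the pocket's floor, 4 mm above the cart top, where the bottle's underside centre belongs; axes as the holder.
- stapler: Bystander: chrome stapler, 150 x 36 x 60 mm, lying along its x; origin under its centre.
- pen_cup: Bystander: orange plastic pen cup with three pens, 76 mm across, 140 mm tall with the pens; origin under its centre.
- cartridge: Bystander: white ink cartridge, 30 x 85 x 58 mm; origin under its centre.
- acrylic: Bystander: clear acrylic block, 70 x 70 x 30 mm; origin under its centre.
- dish: Bystander: small glass dish of marbles, 90 mm across, 28 mm tall; origin under its centre.
There are look-alikes about, which are no part of the job. Several things have the shape of the cap; the one meant has the colours described above. Leave any purple or turquoise look-alike of the bottle alone.

How it is judged:
On the way, in this order (a step that is already met when the one before it is completed fails the run):
1. the bottle stands fully down in the pocket, upright, cap still closed (horizontal distance between bottle and holder_floor below 0.006 m and z of bottle in the frame of holder_floor below 0.004 m and angle between bottle's own z axis and vertical below 0.08 rad and angle between the x axis of cap and the x axis of bottle, either way round below 0.25 rad and z of cap in the frame of bottle below 0.076 m), for 0.2 s.
2. the cap is pressed down and turned while pressed, with the bottle in the pocket (horizontal distance between bottle and holder_floor below 0.006 m and z of bottle in the frame of holder_floor below 0.004 m and angle between bottle's own z axis and vertical below 0.08 rad and angle between the x axis of cap and the x axis of bottle, either way round above 0.3 rad and z of cap in the frame of bottle below 0.068 m), for 0.05 s.
At the end, for the whole second after the job is handed in: Bottle in the pocket: within 6 mm of its centre, under 4 mm off its floor, tilt under 0.08 rad. Cap held still in the fingers, 41 to 129 mm above its closed height, within 30 mm of the bottle's axis, tilt under 0.3 rad, not touching the bottle. Finishes holding (horizontal distance between bottle and holder_floor below 0.006 m and z of bottle in the frame of holder_floor below 0.004 m and angle between bottle's own z axis and vertical below 0.08 rad and z of cap in the frame of bottle between 0.112 and 0.2 m and horizontal distance between cap and bottle below 0.03 m and angle between cap's own z axis and vertical below 0.3 rad and contact force between the fingers and cap above 1 N and contact force between cap and bottle below 0.1 N and linear speed of each of cap, bottle below 0.03 m/s); the arm keeps its last pose, push and grip.
It fails at once if the cap is forced against the bottle (contact force over 80 N: jammed in, or turned hard against its ridges) (contact force between cap and bottle above 80 N).
It fails at once if the bottle is tipped by more than 0.5 rad (angle between bottle's own z axis and vertical above 0.5 rad).
It fails at once if a bystander is moved by more than 25 mm (distance of any of stapler, pen_cup, cartridge, acrylic, dish from where it was at the start of the episode above 0.025 m).
It also fails if it takes over 45 s, if anything falls off the work surface, if the arm or the gripper's body presses on something with over 40 N, if the wrist force passes 120 N, or if a joint passes its speed limit or range.

## Working session

There is one attempt and no reset: what is moved stays moved. The work goes in short steps, Python scripts to look and compute and a tool call to move; the robot and the scene stay as the last step left them, time stands still between calls to the robot, and variables do not carry over. Pictures are saved under pics/ and viewed, about 8 in all and at most 12, crops included, and the job is handed in when it is done.

Besides the shell and the picture viewer there is one more tool, called after "Call:" by a JSON object that holds its "fn" and its "kwargs", one argument or row to a line. servo_tool: Moves the arm, as the interface text tells. Its arguments: {"type":"object","properties":{"rows":{"type":"array"},"force":{"type":"number"}},"required":["rows"]}

```bash
mkdir -p pics
cat > h.py <<'E'
import numpy as np, cv2
from station import sense, snapshot, sign_off, tip_extent
def cast(s,u,v,z=None):
    """pixels -> world points, on plane z, or by z_map"""
    u=np.atleast_1d(u).astype(float);v=np.atleast_1d(v).astype(float)
    f=240/np.tan(np.radians(s["vertical_fov"])/2)
    K=np.array([[f,0,s["cx"]],[0,f,s["cy"]],[0,0,1]])
    d=cv2.undistortPoints(np.stack([u,v],1)[:,None],K,np.array([s["k1"],0,0,0.]))[:,0]
    d=np.c_[d,np.ones(len(d))]; T=np.array(s["cam_to_world"])
    if z is None: return (d*s["z_map"][v.astype(int),u.astype(int)][:,None])@T[:3,:3].T+T[:3,3]
    w=d@T[:3,:3].T; return T[:3,3]+w*((z-T[2,3])/w[:,2])[:,None]
E
python3 - <<'E'
from h import *
for n in("top","side"):
    s=snapshot(n); cv2.imwrite(f"pics/{n}0.png",s["image"]); np.savez(f"{n}0.npz",**s)
    print(n,s["vertical_fov"],s["cx"],s["cy"],s["k1"],np.round(s["cam_to_world"],3).tolist())
x=sense();print(x["tool_rot"],x["t"])
E
```

```text
top 51.79180511420644 318.74077043618246 235.4258403102987 0.0024130854243752655 [[-0.024, -0.993, 0.115, 0.441], [-0.999, 0.026, 0.023, -0.043], [-0.025, -0.115, -0.993, 1.092], [0.0, 0.0, 0.0, 1.0]]
side 42.520777971359394 313.9324805496123 248.05266047653407 0.06148117983623422 [[-0.699, -0.323, 0.638, -0.216], [-0.715, 0.341, -0.611, 0.715], [-0.02, -0.883, -0.469, 0.688], [0.0, 0.0, 0.0, 1.0]]
[ 9.88105105e-01  1.53776859e-01  1.81792348e-05 -9.88873742e-04] 0.1
```

View pics/top0.png

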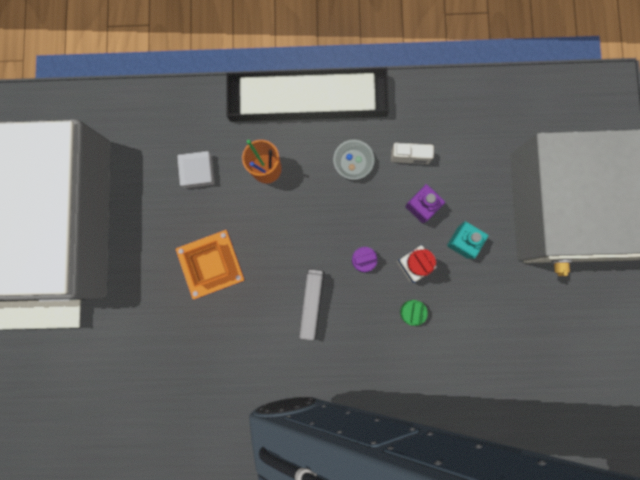

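View pics/side0.png

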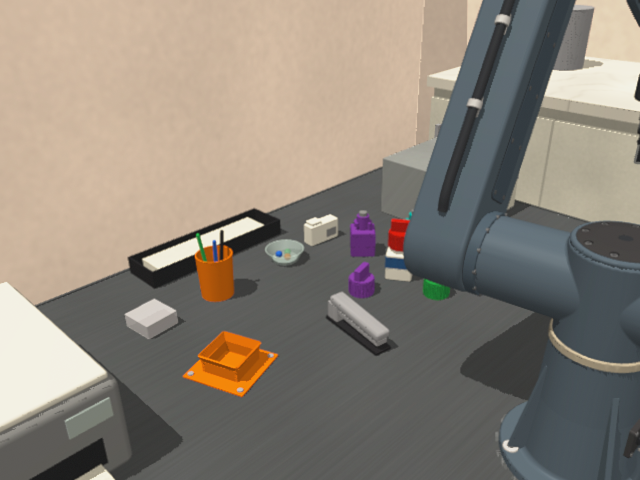

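```bash
cat > m.py <<'E'
from h import *
s=dict(np.load("top0.npz"));im=s["image"]
hsv=cv2.cvtColor(im,cv2.COLOR_BGR2HSV)
def hullmask(lo,hi,box):
    m=cv2.inRange(hsv,np.array(lo),np.array(hi)); k=np.zeros_like(m);x0,y0,x1,y1=box;k[y0:y1,x0:x1]=255;return m&k
red=hullmask((0,150,60),(6,255,255),(380,225,460,300))|hullmask((174,150,60),(180,255,255),(380,225,460,300))
v,u=np.nonzero(red);P=cast(s,u,v);print("red n",len(u),"z pct",np.percentile(P[:,2],[5,50,95,99]))
bar=P[P[:,2]>.122];print("bar n",len(bar))
sk=P[(P[:,2]>.098)&(P[:,2]<.113)];
for nm,Q in(("bar",bar),("skirt",sk)):
    r=cv2.minAreaRect(Q[:,:2].astype(np.float32)*1000);print(nm,r,Q.mean(0),cv2.boxPoints(r).round(0).tolist())
wh=hullmask((0,0,120),(180,70,255),(380,225,460,300))
v,u=np.nonzero(wh);P=cast(s,u,v);Q=P[(P[:,2]>.052)&(P[:,2]<.075)]
r=cv2.minAreaRect(Q[:,:2].astype(np.float32)*1000);print("shoulder",r,cv2.boxPoints(r).round(0).tolist(),Q[:,2].mean())
o=hullmask((5,120,60),(20,255,255),(165,220,255,310))
v,u=np.nonzero(o);P=cast(s,u,v);print("holder z",np.percentile(P[:,2],[1,10,50,90,99]))
for lo,hi,z in((-.01,.012,.004),(.03,.05,.039)):
    k=(P[:,2]>lo)&(P[:,2]<hi);
    W=cast(s,u[k],v[k],z);r=cv2.minAreaRect(W[:,:2].astype(np.float32)*1000);print("hold",z,k.sum(),r,cv2.boxPoints(r).round(0).tolist())
a=cv2.resize(im[220:310,370:490],None,fx=5,fy=5,interpolation=cv2.INTER_CUBIC);cv2.imwrite("pics/crop1.png",a)
E
python3 m.py
```

```text
red n 537 z pct [0.1032898  0.10766834 0.13202611 0.13357737]
bar n 175
bar ((461.0708312988281, -142.31329345703125), (44.090511322021484, 197.3367462158203), 24.137447357177734) [ 0.49705174 -0.2222128   0.13514243] [[401.0, -61.0], [481.0, -241.0], [522.0, -223.0], [441.0, -43.0]]
skirt ((497.0602722167969, -223.26876831054688), (50.9942741394043, 47.957542419433594), 88.63742065429688) [ 0.49584633 -0.22125538  0.10613859] [[472.0, -248.0], [520.0, -249.0], [522.0, -198.0], [474.0, -197.0]]
shoulder ((497.4914855957031, -223.56826782226562), (56.18364715576172, 56.557254791259766), 31.92660903930664) [[459.0, -214.0], [489.0, -262.0], [536.0, -233.0], [506.0, -185.0]] 0.06034602677311141
holder z [-0.00243867  0.00071002  0.003951    0.03474121  0.04038855]
hold 0.004 2215 ((510.0572814941406, 224.89321899414062), (121.8319320678711, 122.39686584472656), 19.25164222717285) [[432.0, 263.0], [473.0, 147.0], [588.0, 187.0], [547.0, 303.0]]
hold 0.039 434 ((510.1465759277344, 225.84915161132812), (80.59603881835938, 80.82693481445312), 19.23830223083496) [[459.0, 251.0], [485.0, 174.0], [562.0, 201.0], [535.0, 277.0]]
```

View pics/crop1.png

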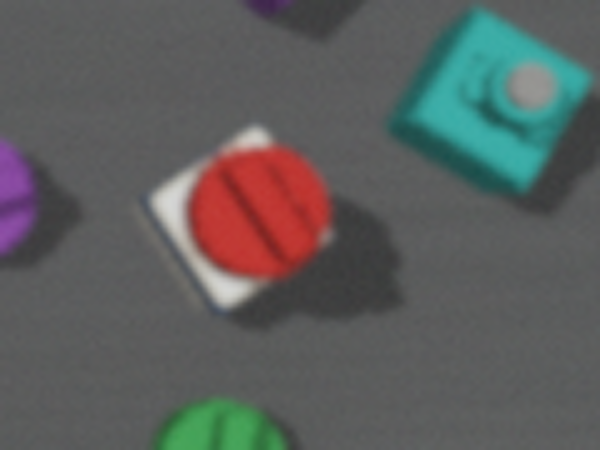

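The red cap (crop (260,210), image (422,263)) on the white bottle with a blue edge is the target. The purple cap (365,260), green cap (414,313), turquoise bottle (470,240) and purple bottle (427,203) are look-alikes. The bottle is at about (0.497, -0.224) with yaw 32°. The holder is at (0.510, 0.225) with yaw 19.2°.

Call:
{"fn": "servo_tool", "kwargs": {
  "rows": [
    [[20,-13,0],-1,1],
    [[60,-39,0],-3,1],
    [[100,-64,0],-5,1],
    [[141,-90,0],-7,1],
    [[181,-116,0],-9,1],
    [[221,-142,0],-11,1],
    [[260,-167,0],-13,1],
    [[300,-193,0],-14.3,1]
  ]
}}

```text
t: 0.9
tcp_pos: [0.4179, -0.3185, 0.4041]
tool_rot: [0.961, 0.276, 0.0, -0.001]
force: [-0.2, -0.4, 0.4]
finger_gap: 0.999
```

```bash
cat >> h.py <<'E'
from scipy.spatial.transform import Rotation as R
def delta(x,y,tipz=None,yaw=None,ext=.173):
    """shift in tool mm to bring the tool axis to x,y (tips to tipz), turn deg for tool x at yaw"""
    s=sense();r=R.from_quat(s["tool_rot"]);p=np.array(s["tcp_pos"]);M=r.as_matrix()
    z=p[2] if tipz is None else tipz+ext
    d=M.T@(np.array([x,y,z])-p)*1000; cur=np.degrees(np.arctan2(M[1,0],M[0,0]))
    print("t",s["t"],"p",p.round(4),"yaw",cur.round(2),"zaxis",M[:,2].round(4),"shift",d.round(1),"turn",None if yaw is None else round(cur-yaw,2),"F",np.round(s["force"],1),"gap",s["finger_gap"],"q6",round(s["q"][5],3))
E
python3 -c "
from h import *
delta(.4972,-.2235,yaw=32)"
```

```text
t 0.9 p [ 0.4179 -0.3185  0.4041] yaw 32.04 zaxis [-6.0e-04  2.3e-03 -1.0e+00] shift [117.6 -38.4   0.2] turn 0.04 F [-0.2 -0.4  0.4] gap 0.9991393226984586 q6 0.147
```

Call:
{"fn": "servo_tool", "kwargs": {
  "rows": [
    [[35,-11,0],0,0],
    [[75,-24,0],0,0],
    [[105,-34,0],0,0],
    [[117.6,-38.4,0],0,0],
    [[117.6,-38.4,0],0,0],
    [[117.6,-38.4,0],0,0]
  ]
}}

```text
t: 1.5
tcp_pos: [0.4968, -0.224, 0.404]
tool_rot: [0.961, 0.276, -0.0, -0.001]
force: [-0.4, -0.1, -0.1]
finger_gap: 0.502
```

Run:
```python
from h import *
delta(.4972,-.2235,yaw=32)
for n in("wrist","top"):
    s=snapshot(n); np.savez(n+"1.npz",**s)
    hsv=cv2.cvtColor(s["image"],cv2.COLOR_BGR2HSV)
    red=cv2.inRange(hsv,np.array((0,150,50)),np.array((6,255,255)))|cv2.inRange(hsv,np.array((174,150,50)),np.array((180,255,255)))
    v,u=np.nonzero(red);
    if len(u)==0: continue
    P=cast(s,u,v);print(n,len(u),np.percentile(P[:,2],[5,50,95]))
    k=(abs(P[:,2]-.131)<.004);print(k.sum())
    for nm,kk,z in(("bar",k,.131),("skirt",abs(P[:,2]-.107)<.004,.107)):
        if kk.sum()<5: continue
        W=cast(s,u[kk],v[kk],z);r=cv2.minAreaRect(W[:,:2].astype(np.float32)*1000);print(nm,r,cv2.boxPoints(r).round(0).tolist())
    if n=="wrist": cv2.imwrite("pics/w1.png",s["image"])
```

```text
t 1.5 p [ 0.4968 -0.224   0.404 ] yaw 32.04 zaxis [-0.0015  0.002  -1.    ] shift [ 0.6 -0.2  0. ] turn 0.04 F [-0.4 -0.1 -0.1] gap 0.5020006424890491 q6 0.382
wrist 3717 [0.0954373  0.10658687 0.13087348]
1072
bar ((497.46221923828125, -222.83956909179688), (43.12617111206055, 13.421666145324707), 31.644731521606445) [[476.0, -228.0], [483.0, -240.0], [519.0, -217.0], [512.0, -206.0]]
skirt ((497.59844970703125, -222.2997589111328), (50.55830001831055, 50.66627502441406), 33.6392936706543) [[463.0, -215.0], [491.0, -257.0], [533.0, -229.0], [505.0, -187.0]]
top 89 [0.10284681 0.10692748 0.36112407]
11
bar ((513.1564331054688, -212.1049346923828), (4.0641608238220215, 9.696268081665039), 43.1539306640625) [[508.0, -210.0], [515.0, -217.0], [518.0, -214.0], [511.0, -207.0]]
skirt ((505.5201721191406, -205.61837768554688), (9.655318260192871, 33.11253356933594), 61.181846618652344) [[489.0, -202.0], [518.0, -218.0], [522.0, -209.0], [493.0, -193.0]]
```

View pics/w1.png

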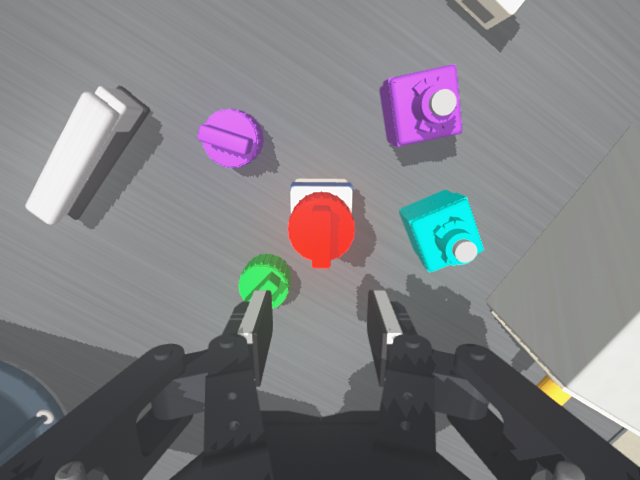

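Call:
{"fn": "servo_tool", "kwargs": {
  "rows": [
    [[1,-0.5,20],0,0],
    [[1,-0.5,55],0,0],
    [[1,-0.5,85],0,0],
    [[1,-0.5,105],0,0],
    [[1,-0.5,115],0,0],
    [[1,-0.5,120],0,0],
    [[1,-0.5,120],0,0]
  ],
  "force": 60
}}

```text
t: 2.3
tcp_pos: [0.4968, -0.2242, 0.2841]
tool_rot: [0.962, 0.275, -0.0, -0.001]
force: [-0.4, -0.3, -0.3]
finger_gap: 0.498
```

Call:
{"fn": "servo_tool", "kwargs": {
  "rows": [
    [[0,0,0],0,-1],
    [[0,0,0],0,-1],
    [[0,0,0],0,-1],
    [[0,0,0],0,-1],
    [[0,0,0],0,-1],
    [[0,0,0],0,-1]
  ],
  "force": 60
}}

```text
t: 2.9
tcp_pos: [0.4971, -0.2245, 0.2847]
tool_rot: [0.962, 0.275, 0.0, -0.0]
force: [-0.4, -1.9, 3.5]
finger_gap: 0.141
```

```bash
python3 -c "
from h import *
delta(.4975,-.2228,yaw=32)"
```

```text
t 2.9 p [ 0.4971 -0.2245  0.2847] yaw 31.89 zaxis [ 3.e-04  7.e-04 -1.e+00] shift [ 1.2 -1.2  0. ] turn -0.11 F [-0.4 -1.9  3.5] gap 0.14055112618726598 q6 0.384
```

Call:
{"fn": "servo_tool", "kwargs": {
  "rows": [
    [[0,0,-5],0,-1],
    [[0,0,-15],0,-1],
    [[0,0,-30],0,-1],
    [[0,0,-50],0,-1],
    [[0,0,-70],0,-1],
    [[0,0,-85],0,-1],
    [[0,0,-90],0,-1],
    [[0,0,-90],0,-1]
  ]
}}

```text
t: 3.7
tcp_pos: [0.4969, -0.2242, 0.375]
tool_rot: [0.962, 0.275, 0.0, -0.0]
force: [0.6, 0.5, -4.0]
finger_gap: 0.146
```

Run:
```python
from h import *
delta(.510,.2253,yaw=19.24)
s=snapshot("wrist");v=snapshot("side");cv2.imwrite("pics/lift.png",np.hstack([cv2.resize(s["image"],(400,300)),cv2.resize(v["image"][100:400,240:640],(400,300))]))
```

```text
t 3.7 p [ 0.4969 -0.2242  0.375 ] yaw 31.9 zaxis [ 5.e-04  7.e-04 -1.e+00] shift [ 2.486e+02 -3.747e+02  3.000e-01] turn 12.66 F [ 0.6  0.5 -4. ] gap 0.14648183243473356 q6 0.384
```

View pics/lift.png

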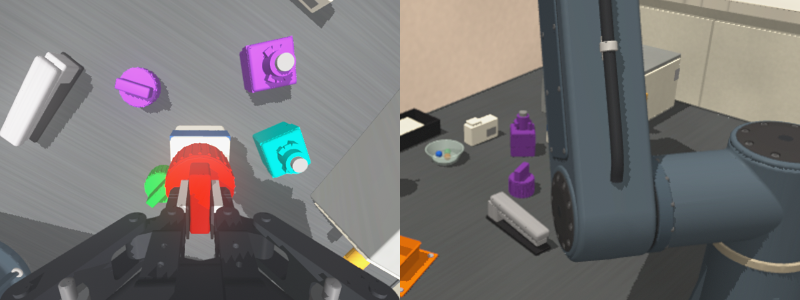

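Call:
{"fn": "servo_tool", "kwargs": {
  "rows": [
    [[6,-8,0],0.5,-1],
    [[18,-27,0],1,-1],
    [[36,-54,0],2,-1],
    [[55,-83,0],3,-1],
    [[75,-113,0],4,-1],
    [[95,-143,0],5,-1],
    [[115,-173,0],6,-1],
    [[135,-203,0],7,-1]
  ]
}}

```text
t: 4.6
tcp_pos: [0.5033, 0.0217, 0.3735]
tool_rot: [0.977, 0.215, -0.002, -0.002]
force: [0.3, -0.4, -4.4]
finger_gap: 0.144
```

```bash
python3 -c "
from h import *
delta(.510,.2253,yaw=19.24)"
```

```text
t 4.6 p [0.5033 0.0217 0.3735] yaw 24.83 zaxis [-0.0039  0.003  -1.    ] shift [  91.6 -182.     0.6] turn 5.59 F [ 0.3 -0.4 -4.4] gap 0.14373665205799666 q6 0.956
```

Call:
{"fn": "servo_tool", "kwargs": {
  "rows": [
    [[15,-30,0],1,-1],
    [[31,-60,0],2,-1],
    [[46,-90,0],3,-1],
    [[61,-120,0],4,-1],
    [[76,-150,0],5,-1],
    [[87,-172,0],5.6,-1],
    [[91.6,-182,0],5.6,-1],
    [[91.6,-182,0],5.6,-1]
  ]
}}

```text
t: 5.4
tcp_pos: [0.5093, 0.2266, 0.3732]
tool_rot: [0.986, 0.168, -0.003, -0.002]
force: [-0.9, -0.8, -4.1]
finger_gap: 0.15
```

```bash
cat > w.py <<'E'
from h import *
delta(.510,.2253,yaw=19.24)
out=[]
for n in("wrist","side","top"):
    s=snapshot(n);np.savez(n+"2.npz",**s);out.append(s["image"])
cv2.imwrite("pics/over.png",np.vstack([np.hstack([cv2.resize(out[0],(400,300)),cv2.resize(out[1][100:400,100:500],(400,300))]),np.hstack([cv2.resize(out[2][140:380,80:400],(400,300)),np.zeros((300,400,3),np.uint8)])]))
s=dict(np.load("wrist2.npz"));hsv=cv2.cvtColor(s["image"],cv2.COLOR_BGR2HSV)
# bottle shoulder (white), expected z ~ .153 ; holder lip from wrist
P=cast(s,*[a.ravel() for a in np.meshgrid(np.arange(640),np.arange(480))]).reshape(480,640,3)
w=(hsv[...,1]<70)&(hsv[...,2]>140)
k=w&(abs(P[...,2]-.152)<.012);Q=P[k];print("shoulder",k.sum(),Q[:,2].mean(),cv2.minAreaRect(Q[:,:2].astype(np.float32)*1000))
o=(hsv[...,0]>5)&(hsv[...,0]<20)&(hsv[...,1]>120)
for lo,hi in((-.01,.012),(.034,.046)):
    k=o&(P[...,2]>lo)&(P[...,2]<hi);Q=P[k]
    if len(Q)>10:
        r=cv2.minAreaRect(Q[:,:2].astype(np.float32)*1000);print("hold",len(Q),r,cv2.boxPoints(r).round(0).tolist())
E
python3 w.py
```

```text
t 5.4 p [0.5093 0.2266 0.3732] yaw 19.39 zaxis [-0.0057  0.0026 -1.    ] shift [ 0.3  1.5 -0. ] turn 0.15 F [-0.9 -0.8 -4.1] gap 0.15027389224169682 q6 1.448
shoulder 1973 0.14753621839800712 ((521.23876953125, 233.58583068847656), (26.683198928833008, 56.393924713134766), 19.401527404785156)
hold 2236 ((595.2776489257812, 147.44134521484375), (156.91830444335938, 400.26763916015625), 49.09297561645508) [[393.0, 219.0], [695.0, -43.0], [798.0, 76.0], [495.0, 338.0]]
hold 1370 ((613.4629516601562, 152.2882080078125), (100.48353576660156, 305.9200439453125), 53.84852981567383) [[460.0, 202.0], [707.0, 21.0], [767.0, 103.0], [520.0, 283.0]]
```

View pics/over.png

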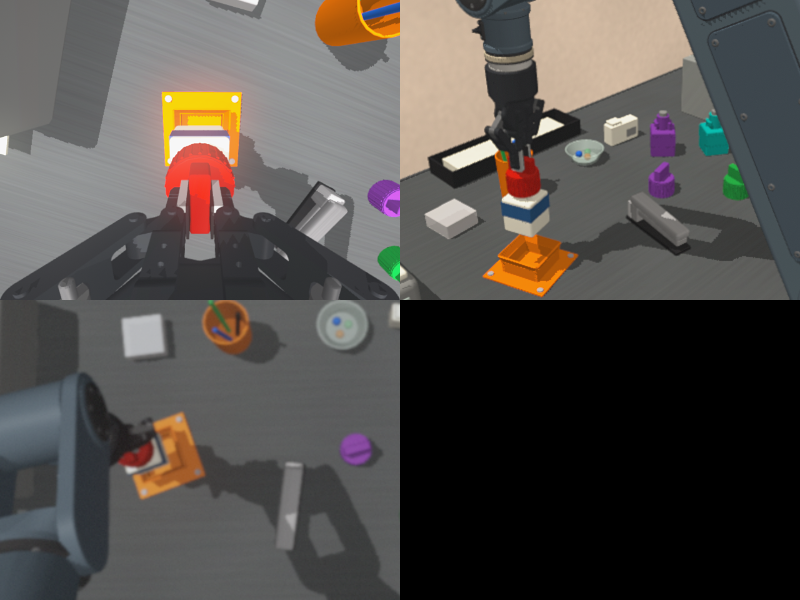

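The bottle hangs upright over the holder: side view (525,210), holder (530,262). I'll let it settle, then measure bottle and holder together in the wrist view.

Call:
{"fn": "servo_tool", "kwargs": {
  "rows": [
    [[0.3,1.5,10],0.15,-1],
    [[0.3,1.5,20],0.15,-1],
    [[0.3,1.5,25],0.15,-1],
    [[0.3,1.5,25],0.15,-1],
    [[0.3,1.5,25],0.15,-1]
  ]
}}

```text
t: 6.05
tcp_pos: [0.5105, 0.2229, 0.3483]
tool_rot: [0.986, 0.165, -0.003, -0.001]
force: [0.6, -0.6, -4.5]
finger_gap: 0.143
```

```bash
cat > w2.py <<'E'
from h import *
delta(.510,.2253,yaw=19.24)
s=snapshot("wrist");hsv=cv2.cvtColor(s["image"],cv2.COLOR_BGR2HSV)
x=sense();M=R.from_quat(x["tool_rot"]).as_matrix();p=np.array(x["tcp_pos"])
P=cast(s,*[a.ravel() for a in np.meshgrid(np.arange(640),np.arange(480))]).reshape(480,640,3)
near=np.hypot(P[...,0]-.51,P[...,1]-.225)<.1
def ext(nm,k,z):
    v,u=np.nonzero(k);W=cast(s,u,v,z)[:,:2]
    c,sn=np.cos(np.radians(19.3)),np.sin(np.radians(19.3))
    ax=W@[c,sn];ay=W@[sn,-c]
    q=lambda a:np.percentile(a,[.3,99.7])*1000
    t=p[:2]+(M[:2,2]*(p[2]-z))
    print(nm,k.sum(),"along x",q(ax).round(1),"along y",q(ay).round(1),"tool axis",round(t@[c,sn]*1000,1),round(t@[sn,-c]*1000,1), cv2.minAreaRect(W.astype(np.float32)*1000))
w=(hsv[...,1]<70)&(hsv[...,2]>140)&near
zt=p[2]-.375+.0903+.062-0.0
ks=w&(abs(P[...,2]-zt)<.008);print("shoulder z",P[ks][:,2].mean(),"exp",zt)
ext("shoulder",ks,P[ks][:,2].mean())
o=(hsv[...,0]>3)&(hsv[...,0]<28)&(hsv[...,1]>110)&near
ext("base",o&(P[...,2]<.010),.004)
ext("lip",o&(P[...,2]>.036)&(P[...,2]<.044),.039)
cv2.imwrite("pics/w3.png",s["image"])
E
python3 w2.py
```

```text
t 6.05 p [0.5105 0.2229 0.3483] yaw 19.02 zaxis [-0.0059  0.0019 -1.    ] shift [ 0.3 -2.5  0. ] turn -0.22 F [ 0.6 -0.6 -4.5] gap 0.14329032420144214 q6 1.447
shoulder z 0.1230066517011466 exp 0.12590432213040792
shoulder 1807 along x [559.5 583.1] along y [-71.6 -16.8] tool axis 554.7 -42.5 ((523.7115478515625, 230.15846252441406), (26.151540756225586, 54.98116683959961), 18.684396743774414)
base 7484 along x [496.9 615.4] along y [-105.9   13.7] tool axis 554.2 -43.0 ((509.2508544921875, 227.15789794921875), (119.25174713134766, 120.09144592285156), 19.095006942749023)
lip 945 along x [522.5 595.8] along y [-86.3  -5.7] tool axis 554.4 -42.8 ((512.044189453125, 228.10057067871094), (74.25456237792969, 80.65322875976562), 19.183725357055664)
```

Call:
{"fn": "servo_tool", "kwargs": {
  "rows": [
    [[0.3,-2,5],0,-1],
    [[0.3,-2,12],0,-1],
    [[0.3,-2,18],0,-1],
    [[0.3,-2,18],0,-1],
    [[0.3,-2,18],0,-1]
  ]
}}

```text
t: 6.6
tcp_pos: [0.5101, 0.2251, 0.3302]
tool_rot: [0.986, 0.165, -0.003, -0.001]
force: [-0.4, -0.0, -4.8]
finger_gap: 0.145
```

```bash
python3 w2.py
```

```text
t 6.6 p [0.5101 0.2251 0.3302] yaw 19.04 zaxis [-0.0058  0.0019 -1.    ] shift [-0.  -0.2  0. ] turn -0.2 F [-0.4 -0.  -4.8] gap 0.14523011298012764 q6 1.451
shoulder z 0.10496644807894966 exp 0.10781541105024507
shoulder 1812 along x [559.4 583.4] along y [-73.8 -19.1] tool axis 555.0 -44.6 ((523.3809814453125, 232.48622131347656), (26.107017517089844, 54.97294998168945), 19.04848861694336)
base 7973 along x [497.1 615.2] along y [-105.9   13.7] tool axis 554.6 -45.0 ((509.0137634277344, 227.04779052734375), (120.29044342041016, 120.05805206298828), 19.147064208984375)
lip 1254 along x [526.3 595.6] along y [-86.3  -5.7] tool axis 554.8 -44.8 ((512.9642944335938, 228.44992065429688), (71.55589294433594, 80.66564178466797), 19.033842086791992)
```

View pics/w3.png

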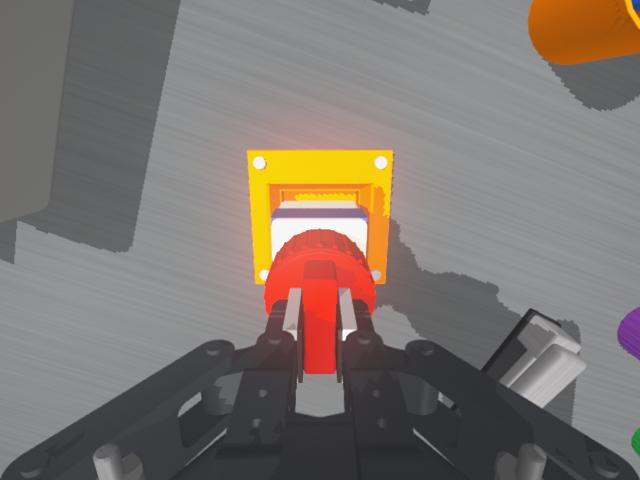

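Shoulder and pocket are aligned to about 0.5 mm: shoulder centre (320,225), holder (320,215). Descending.

Call:
{"fn": "servo_tool", "kwargs": {
  "rows": [
    [[0,0.3,5],0,-1],
    [[0,0.3,10],0,-1],
    [[0,0.3,15],0,-1],
    [[0,0.3,20],0,-1],
    [[0,0.3,25],0,-1],
    [[0,0.3,30],0,-1],
    [[0,0.3,34],0,-1],
    [[0,0.3,34],0,-1]
  ]
}}

```text
t: 7.45
tcp_pos: [0.51, 0.2248, 0.2958]
tool_rot: [0.986, 0.165, -0.003, -0.001]
force: [-0.5, 0.4, -3.5]
finger_gap: 0.148
```

Call:
{"fn": "servo_tool", "kwargs": {
  "rows": [
    [[0,0,2],0,-1],
    [[0,0,4],0,-1],
    [[0,0,6],0,-1],
    [[0,0,7],0,-1],
    [[0,0,7],0,-1],
    [[0,0,7],0,-1],
    [[0,0,7],0,-1]
  ]
}}

```text
t: 8.15
tcp_pos: [0.5099, 0.225, 0.2894]
tool_rot: [0.986, 0.165, -0.003, -0.002]
force: [-2.4, 1.0, 3.5]
finger_gap: 0.144
```

```bash
python3 w2.py
```

```text
t 8.15 p [0.5099 0.225  0.2894] yaw 19.03 zaxis [-0.0058  0.0022 -1.    ] shift [ 0.2 -0.3  0. ] turn -0.21 F [-2.4  1.   3.5] gap 0.14354810409923727 q6 1.45
shoulder z 0.0641084437192378 exp 0.06664838441983552
shoulder 1811 along x [558.9 583.2] along y [-74.2 -19.4] tool axis 554.5 -44.7 ((522.5203247070312, 232.55239868164062), (26.16046142578125, 55.01454544067383), 19.059429168701172)
base 9594 along x [496.6 615.3] along y [-105.8   13.7] tool axis 554.2 -44.9 ((509.01220703125, 227.0064697265625), (119.74617767333984, 119.859375), 19.18889617919922)
lip 1933 along x [518.4 595.6] along y [-86.3  -5.8] tool axis 554.4 -44.8 ((510.36395263671875, 227.49386596679688), (77.24790954589844, 80.55838775634766), 19.133495330810547)
```

Call:
{"fn": "servo_tool", "kwargs": {
  "rows": [
    [[0,0,1.5],0,-1],
    [[0,0,3],0,-1],
    [[0,0,4.5],0,-1],
    [[0,0,6],0,-1],
    [[0,0,6],0,-1],
    [[0,0,6],0,-1]
  ]
}}

```text
t: 8.8
tcp_pos: [0.5099, 0.2252, 0.2839]
tool_rot: [0.986, 0.165, -0.003, -0.002]
force: [-1.9, 1.0, 8.1]
finger_gap: 0.146
```

Call:
{"fn": "servo_tool", "kwargs": {
  "rows": [
    [[0,0,1.2],0,-1],
    [[0,0,1.2],-3,-1],
    [[0,0.1,1.2],-7,-1],
    [[0,0.2,1.2],-12,-1],
    [[0.1,0.3,1.2],-17,-1],
    [[0.1,0.4,1.2],-22,-1],
    [[0.1,0.4,1.2],-27,-1],
    [[0.1,0.4,1.2],-27,-1]
  ]
}}

```text
t: 9.6
tcp_pos: [0.5102, 0.2251, 0.2835]
tool_rot: [0.92, 0.392, -0.001, -0.002]
force: [-2.2, 1.7, 8.9]
finger_gap: 0.148
```

```bash
cat > c.py <<'E'
from h import *
delta(.510,.2253,yaw=19.1)
print(np.round(sense()["ft_torque"],2))
s=snapshot("wrist");hsv=cv2.cvtColor(s["image"],cv2.COLOR_BGR2HSV)
P=cast(s,*[a.ravel() for a in np.meshgrid(np.arange(640),np.arange(480))]).reshape(480,640,3)
near=np.hypot(P[...,0]-.51,P[...,1]-.225)<.1
k=near&(hsv[...,1]<70)&(hsv[...,2]>140)&(abs(P[...,2]-.064)<.006)
r=cv2.minAreaRect(P[k][:,:2].astype(np.float32)*1000);print("shoulder",k.sum(),P[k][:,2].mean(),r,cv2.boxPoints(r).round(0).tolist())
E
python3 c.py
```

```text
t 9.6 p [0.5102 0.2251 0.2835] yaw 46.1 zaxis [-0.0046  0.0034 -1.    ] shift [-0.  -0.3  0. ] turn 27.0 F [-2.2  1.7  8.9] gap 0.14834578124736136 q6 0.976
[0.35 0.61 0.06]
shoulder 1806 0.06361044793297667 ((506.98175048828125, 226.82266235351562), (57.025390625, 56.60538101196289), 20.0720272064209) [[470.0, 244.0], [490.0, 190.0], [543.0, 210.0], [524.0, 263.0]]
```

Call:
{"fn": "servo_tool", "kwargs": {
  "rows": [
    [[0,0,0.6],-5,-1],
    [[0,0.1,0.6],-10,-1],
    [[0.1,0.2,0.6],-15,-1],
    [[0.2,0.3,0.6],-20,-1],
    [[0.2,0.4,0.6],-25,-1],
    [[0.3,0.5,0.6],-30,-1],
    [[0.3,0.5,0.6],-35,-1],
    [[0.3,0.5,0.6],-35,-1]
  ]
}}

```text
t: 10.45
tcp_pos: [0.5104, 0.2251, 0.2835]
tool_rot: [0.76, 0.65, -0.001, -0.003]
force: [-3.0, 1.5, 9.6]
finger_gap: 0.15
```

```bash
python3 c.py
```

```text
t 10.45 p [0.5104 0.2251 0.2835] yaw 81.13 zaxis [-0.0053  0.0034 -1.    ] shift [ 0.1 -0.5  0. ] turn 62.03 F [-3.   1.5  9.6] gap 0.15018513385063656 q6 0.365
[0.3  0.67 0.03]
shoulder 1882 0.06376812707213916 ((507.19317626953125, 226.91802978515625), (56.397335052490234, 56.25602722167969), 20.67784309387207) [[471.0, 243.0], [491.0, 191.0], [544.0, 211.0], [524.0, 263.0]]
```

Call:
{"fn": "servo_tool", "kwargs": {
  "rows": [
    [[0,0.1,0],-5,-1],
    [[0,0.2,0],-10,-1],
    [[0.1,0.2,0],-15,-1],
    [[0.1,0.3,0],-20,-1],
    [[0.2,0.3,0],-25,-1],
    [[0.2,0.3,0],-26,-1],
    [[0.2,0.3,0],-26,-1]
  ]
}}

```text
t: 11.2
tcp_pos: [0.5104, 0.2253, 0.2839]
tool_rot: [0.594, 0.804, -0.001, -0.004]
force: [-4.7, 1.5, 8.9]
finger_gap: 0.148
```

```bash
python3 c.py
```

```text
t 11.2 p [0.5104 0.2253 0.2839] yaw 107.07 zaxis [-0.0064  0.0035 -1.    ] shift [ 0.1 -0.4  0. ] turn 87.97 F [-4.7  1.5  8.9] gap 0.14779703569472336 q6 -0.088
[ 0.23  0.74 -0.01]
shoulder 1838 0.06396132607683022 ((501.27996826171875, 242.56881713867188), (56.5891227722168, 24.652118682861328), 22.77614402770996) [[470.0, 243.0], [480.0, 220.0], [532.0, 242.0], [523.0, 265.0]]
```

Call:
{"fn": "servo_tool", "kwargs": {
  "rows": [
    [[0,0,-3],0,-1],
    [[0,0,-6],0,-1],
    [[0,0,-10],0,-1],
    [[0,0,-14],0,-1],
    [[0,0,-18],0,-1],
    [[0,0,-22],0,-1],
    [[0,0,-22],0,-1]
  ]
}}

```text
t: 11.95
tcp_pos: [0.511, 0.2252, 0.3065]
tool_rot: [0.594, 0.804, 0.0, -0.003]
force: [0.2, -0.2, -1.1]
finger_gap: 0.149
```

```bash
python3 c.py
```

```text
t 11.95 p [0.511  0.2252 0.3065] yaw 107.06 zaxis [-0.0045  0.0036 -1.    ] shift [ 0.4 -0.9  0. ] turn 87.96 F [ 0.2 -0.2 -1.1] gap 0.1486172176365067 q6 -0.088
[ 0.04 -0.02  0.05]
shoulder 2301 0.06434808146216985 ((502.02978515625, 240.36212158203125), (56.500240325927734, 29.349933624267578), 22.75775146484375) [[470.0, 243.0], [482.0, 216.0], [534.0, 238.0], [522.0, 265.0]]
```

Lifting freely: force −1 N, shoulder still at its height.

Call:
{"fn": "servo_tool", "kwargs": {
  "rows": [
    [[0,0,-5],0,-1],
    [[0,0,-12],0,-1],
    [[0,0,-20],0,-1],
    [[0,0,-28],0,-1],
    [[0,0,-36],0,-1],
    [[0,0,-41],0,-1],
    [[0,0,-43],0,-1],
    [[0,0,-43],0,-1]
  ]
}}

```text
t: 12.8
tcp_pos: [0.5111, 0.225, 0.3497]
tool_rot: [0.594, 0.804, 0.0, -0.003]
force: [0.5, 0.7, -0.5]
finger_gap: 0.147
```

Call:
{"fn": "servo_tool", "kwargs": {
  "rows": [
    [[0,0,0],0,-1],
    [[0,0,0],0,-1],
    [[0,0,0],0,-1],
    [[0,0,0],0,-1]
  ]
}}

```text
t: 13.2
tcp_pos: [0.511, 0.225, 0.3494]
tool_rot: [0.594, 0.804, -0.0, -0.003]
force: [-0.1, 0.2, -0.3]
finger_gap: 0.149
```

```bash
python3 c.py
python3 - <<'E'
from h import *
a=snapshot("wrist")["image"];b=snapshot("side")["image"]
cv2.imwrite("pics/end.png",np.hstack([cv2.resize(a,(400,300)),cv2.resize(b[150:400,80:410],(400,300))]))
E
```

```text
t 13.2 p [0.511  0.225  0.3494] yaw 107.06 zaxis [-0.005   0.0036 -1.    ] shift [ 0.6 -0.9  0. ] turn 87.96 F [-0.1  0.2 -0.3] gap 0.14881551519649766 q6 -0.087
[ 0.03  0.01 -0.02]
shoulder 2202 0.06460187203706508 ((503.27197265625, 236.87713623046875), (56.267425537109375, 35.27371597290039), 20.482322692871094) [[471.0, 244.0], [483.0, 211.0], [536.0, 230.0], [523.0, 263.0]]
```

View pics/end.png

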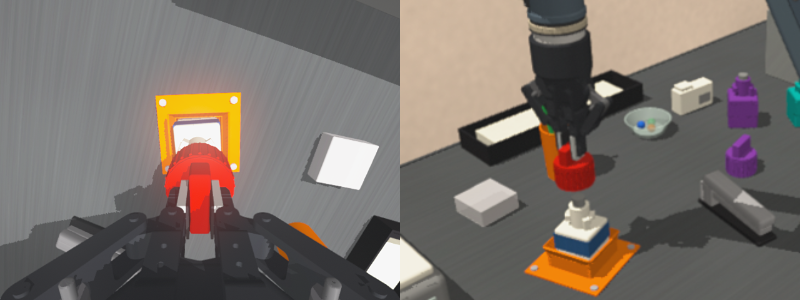

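The cap is held level above the exposed neck (side view, cap (574,167), neck (580,212)). The bottle stands in the holder and the bystanders are where they were. Handing in.

```bash
python3 -c "
from h import *
print(sign_off())"
```

```text
the job is handed in; nothing more can be done
None
```

I stood the bottle in the holder's pocket, pressed its cap about 6 mm, turned it about 88° counter-clockwise, and lifted it straight off. I handed the job in at about 13 s, with the cap still held; sign-off reports no verdict.

Last checks before handing in:
- **Cap:** it hangs level in the grip, about 60 mm above its closed height, over the exposed neck. The tool axis is about 1 mm from the holder centre as measured by the top camera. Wrist force was about 0.3 N, so the cap is off the bottle.
- **Bottle:** its shoulder reads z = 0.0646 m against the expected 0.066 m, within the 2–3 mm low bias I saw all along in the wrist view. It stands square in the holder.
- **Bystanders:** all those visible in the last side and wrist pictures look unmoved. I judged this by eye and did not measure it.

**Disagreements:**
- The wrist and top cameras differ by about 2 mm on the holder centre. I placed the bottle using wrist measurements of bottle and holder together.
- During the turn the bottle's yaw read up to 22.8° instead of 19°, from a partly hidden shoulder. It was back to 20.5° at the end.

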